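Load the eyelet machine's die tray and hold its guard half open

TASK

Slide the tray with its three dies handle-last into the slot in the front of the eyelet machine until it is fully home against the stop, then let go of it, lift the machine's hinged guard, which has a knob on its front end, and hold it open at 45 degrees so that I can get at the die. The guard falls shut if let go, so finish while still holding it steady at that angle. Keep the dies in the tray and leave everything else on the bench where it is.

Things in the scene. Friction and masses are not known exactly. Their poses are not given: they have to be found in the camera images.
- machine: Grey eyelet machine fixed to the bench. Origin: centre of the underside of its base; z up; its own -x is the front (slot side), +x the rear. Base 180 (x) x 130 (y) x 60 mm high, x from -90 to +90. See the points for its slot, head and guard
- slot_mouth (a point): Middle of the slot's mouth at bench level (machine frame x = -90, y = 0, z = 0 mm). The slot runs in along machine +x with no sill, 96 mm wide, 44 mm high, to a stop at machine x = +40 mm. Two flared steel guides, 30 mm high, reach 30 mm ahead of the front face, 47 mm (rear) widening to 63 mm (front) either side of the middle
- head_top (a point): Top middle of the machine head (machine frame x = +48, y = 0, z = 215 mm). Column and head, 50 mm wide (y), rise behind the guard: column from machine x = +28 to +90, head from x = +6 to +90 mm. A chrome lever with a ball leans from the head to the rear at y = -36 mm, up to 292 mm high
- guard (a joint): Angle of the hinged finger guard, rad: 0 shut (level), 0.785 = 45 degrees open, stop at 1.05. Its front end, with the knob, swings up and back towards the column. It weighs about 0.2 to 0.4 kg, hinges freely and falls shut from every angle
- guard_hinge (a point): Middle of the guard's hinge line, machine frame x = +40, y = 0, z = 95 mm; the hinge line runs along the machine's y
- guard_knob (a point): Centre of the guard's black knob, 150 mm from the hinge line (shut: machine frame x = -110, y = 0, z = 95 mm): a cylinder 24 mm in diameter, 24 mm long, axis along machine y; pinched across its flat ends from above it pivots between the fingers as the guard swings. A 10 mm stem holds it 35 mm ahead of the guard's plate (110 mm wide, 22 mm lip turned down)
- tray: Loose aluminium tray 110 (x) x 88 (y) x 22 mm, walls 3 mm, three lanes, lying on the bench, about 0.22 kg (0.31 kg loaded). Origin: centre of the underside of the tray box; z up; +x is the end that goes in first, the handle is at the -x end. Home, its origin lies at machine frame x = -15, y = 0 mm, x axes alike
- tray_grip (a point): Point to grip on the tray's handle: tray frame x = -162, y = 0, z = 30 mm. The handle is an upright black block, 24 (x) x 26 (y) mm, 47 mm high, on a flat tongue 26 mm wide and 6 mm high. With the tray home the block stays outside, 87 mm ahead of the machine's front face
- die1: Brass setting die, 20 mm across, 17 mm high, 30 g, standing loose in the lane at tray -y. Origin: centre of its underside
- die2: Brass setting die, 20 mm across, 17 mm high, 30 g, standing loose in the middle lane. Origin: centre of its underside
- die3: Brass setting die, 20 mm across, 17 mm high, 30 g, standing loose in the lane at tray +y. Origin: centre of its underside
- last: White plastic shoe last, 245 mm long, 80 mm wide, 85 mm tall, standing on its sole; a bystander. Origin: on its underside
- punch: Steel rotary hole punch (pliers shape), about 190 mm long, lying flat on the machine's -y side; a bystander. Origin: on its underside
- hammer: Hammer with an orange handle, 270 mm long, lying flat; a bystander. Origin: on its underside
- bin: Clear acrylic open bin of black eyelets, 110 x 80 x 50 mm; a bystander. Origin: on its underside
- polish: Flat round metal polish tin, 68 mm across, 26 mm high, standing on the machine's +y side; a bystander. Origin: on its underside
- spool: Small thread spool, 40 mm across, 56 mm high, standing; a bystander. Origin: on its underside
- brush: Small brush, 200 mm long, lying flat; a bystander. Origin: on its underside
Things that resemble listed ones, but are neither listed nor needed, are in the scene too. Of the things that look like the tray, take the one that is farthest to the robot's right at the start.

How it is judged (in metres and radians):
On the way, in this order (a step that is already met when the one before it is completed fails the run):
1. the tray is fully home in the slot with its dies, the guard still shut (x of tray in the frame of machine between -0.022 and -0.008 m and y of tray in the frame of machine between -0.012 and 0.012 m and angle between the x axis of tray and the x axis of machine, either way round below 0.12 rad and x of die1 in the frame of tray between -0.055 and 0.055 m and y of die1 in the frame of tray between -0.044 and 0.044 m and z of die1 in the frame of tray between -0.002 and 0.02 m and x of die2 in the frame of tray between -0.055 and 0.055 m and y of die2 in the frame of tray between -0.044 and 0.044 m and z of die2 in the frame of tray between -0.002 and 0.02 m and x of die3 in the frame of tray between -0.055 and 0.055 m and y of die3 in the frame of tray between -0.044 and 0.044 m and z of die3 in the frame of tray between -0.002 and 0.02 m and value of joint guard below 0.15 rad), for 0.2 s.
2. the guard is held open at 45 degrees with the tray home (x of tray in the frame of machine between -0.022 and -0.008 m and y of tray in the frame of machine between -0.012 and 0.012 m and angle between the x axis of tray and the x axis of machine, either way round below 0.12 rad and value of joint guard between 0.665 and 0.905 rad and contact force between machine and the fingers above 0.3 N), for 0.3 s.
At the end, for the whole second after the job is handed in: The tray is home (origin within 7 mm along and 12 mm across of its home place, within 7 degrees of straight), let go, with all three dies in it, and the fingers hold the guard still at 45 degrees, within 7 degrees, to the end (all of step 2 and x of die1 in the frame of tray between -0.055 and 0.055 m and y of die1 in the frame of tray between -0.044 and 0.044 m and z of die1 in the frame of tray between -0.002 and 0.02 m and x of die2 in the frame of tray between -0.055 and 0.055 m and y of die2 in the frame of tray between -0.044 and 0.044 m and z of die2 in the frame of tray between -0.002 and 0.02 m and x of die3 in the frame of tray between -0.055 and 0.055 m and y of die3 in the frame of tray between -0.044 and 0.044 m and z of die3 in the frame of tray between -0.002 and 0.02 m and velocity of joint guard between -0.06 and 0.06 rad/s and contact force between tray and the fingers below 0.2 N); the arm keeps its last pose, push and grip.
It fails at once if a bystander is pushed more than 30 mm (distance of any of last, punch, hammer, bin, polish, spool, brush from where it was at the start of the episode above 0.03 m).
It also fails if it takes over 61 s, if anything falls off the work surface, if the arm or the gripper's body presses on something with over 40 N, if the wrist force passes 120 N, or if a joint passes its speed limit or range.

ROBOT

A 6-joint arm with a two-finger parallel gripper is mounted at the origin on the work surface. World frame = base frame: x ahead of the robot, y to its left, z up, the work surface at z = 0. Lengths are in m, angles in degrees, forces in N, time in s.
With the tool pointing down it reaches from about 0.275 to 0.725 m from the base axis. Payload 5.6 kg.
Tool frame: the origin (TCP) lies between the finger pads; the fingertips stand 11 mm ahead of it and the grasp point (between the pads) lies 8 mm behind it; z points along the fingers, y is the line along which they close (so a half turn about z gives the same grasp; the last joint's range is limited). The gripper opens to 85 mm and grips with 20 to 120 N. Pads are 22 mm wide; open, the fingers measure 114 mm over their backs; the gripper's body (76 mm by 85 mm) begins 54 mm behind the grasp point. The pads swing forward as they close: fully open they stand 13 mm farther back than shut.
Start: joints at [92.911, 14.616, 6.199, 0, -81.583, -16.306], TCP at [0.127, 0.535, 0.242] pointing down, gripper open.
Joint ranges: [-168.99, 168.99], [-69.2, 112.95], [-62.41, 85.93], [-164.36, 98.24], [-168.68, -3.75], [-174.98, 174.98]. Speed limits (degrees/s): [147.25, 147.25, 180, 180, 180, 180].

INTERFACE

Orientations are given as [roll, pitch, yaw] about the fixed x, y, z axes, in that order (R = Rz(yaw) Ry(pitch) Rx(roll)).
In Python, from plant import arm gives the robot as it stands.
- The arm moves only by the tool carry_out, never from a script. Its argument "moves" is a list of rows, each a list of 5 numbers: the closure, from 0 (fully open) to 1 (shut), then the shift along the tool's x, y, z in cm, then the turn about the tool's z in rad. In form: [[jaw, tx, ty, tz, yaw], ...]. A call has 1 to 10 rows; each row is the pose to reach, as a shift and turn from the pose commanded when the call began, along the tool's axes at that moment; what a row does not reach only later rows make up. A row lasts 1/8 s, in which the tool goes at most 62.5 mm and 10.7 degrees, less where a joint would pass 70% of its speed; a pose out of reach is approached as far as the arm can. A call with a gripper value outside its range is refused whole. The fingers move at their own pace and stop on an object; "squeeze" is the grip in N (left out, the last holds). Time passes only in rows, so rows that repeat a pose let the fingers close. It gives the time, the measured TCP pose, the force, the opening and the grip force at its end, in the units of the state.
- arm.get_obs(): the state, without advancing time (a new reading comes with each control period).
- arm.snapshot(name): name is "scene" or "top"; returns a dict with "img" (420x560x3 uint8, red, green, blue), "range_z" (420x560 float32, m along the optical axis (not along the pixel's ray), 0 where there is no reading), "camera_matrix" (3x3 intrinsics, pixels), "rvec" (rotation vector, rad) and "tvec" (3), from world to camera coordinates, as OpenCV has them. Camera axes: x right, y down, z forward; pixel columns grow to the right and rows downward; lengths in m; the calibration is good to about 2 mm. A picture is of the moment at which its call begins.
- arm.sign_off(): hands the job in; it is judged then, once.
The state is a dict: "time_s": time; "joint_positions": joint angles; "dq": joint speeds; "joint_torque": joint torques, N m; "eef_pos": TCP position; "tcp_rot": TCP orientation; "contact_force": force on the tool from outside, world axes, zero at the start; "wrist_torque": the same for the moment, N m; "gripper_width": finger opening in m; "finger_force": force on a finger pad.
Only numpy, scipy, OpenCV 4.12 (cv2) and the standard library are available. Lean on these libraries where they do the work, as an engineer would, in place of code of your own. Each camera call takes 0.05 s, during which the arm holds its last target. There are 200 camera calls.

## Working session

There is one attempt and no reset: what is moved stays moved. The work goes in short steps, Python scripts to look and compute and a tool call to move; the robot and the scene stay as the last step left them, time stands still between calls to the robot, and variables do not carry over. Pictures are saved under pics/ and viewed, at most 10 in all, crops included, and the job is handed in when it is done.

Besides the shell and the picture viewer there is one more tool, called after "Emit:" as name(argument=value, ...) on one line, values as JSON. carry_out: Moves the arm, as the interface text tells. Its arguments: {"type":"object","properties":{"moves":{"type":"array","items":{"type":"array","items":{"type":"number"}}},"squeeze":{"type":"number"}},"required":["moves"]}

```bash
mkdir -p pics; ls; cat > h.py <<'E'
from plant import arm
import numpy as np, cv2
def snap(n):
    s=arm.snapshot(n); np.savez(f'{n}.npz',**s); return s
def load(n): return dict(np.load(f'{n}.npz'))
def cloud(s):
    K=s['camera_matrix'];R=cv2.Rodrigues(s['rvec'])[0];Z=s['range_z'].astype(float)
    v,u=np.mgrid[:Z.shape[0],:Z.shape[1]]
    P=np.stack([(u-K[0,2])/K[0,0]*Z,(v-K[1,2])/K[1,1]*Z,Z],-1)
    W=(P-s['tvec'].ravel())@R
    W[Z==0]=np.nan
    return W
def ray(s,uv,z):
    K=s['camera_matrix'];R=cv2.Rodrigues(s['rvec'])[0]
    c=-R.T@s['tvec'].ravel(); d=R.T@np.linalg.inv(K)@np.array([uv[0],uv[1],1.])
    return c+d*(z-c[2])/d[2]
E
python3 - <<'E'
from h import *
for n in('scene','top'):
    s=snap(n); cv2.imwrite(f'pics/{n}0.png',s['img'][:,:,::-1])
    R=cv2.Rodrigues(s['rvec'])[0]; print(n,(-R.T@s['tvec'].ravel()).round(3))
print(arm.get_obs())
E
```

```text
pics
scene [1.078 0.644 0.932]
top [ 0.395 -0.057  1.687]
{'time_s': 0.1, 'joint_positions': array([ 9.29114894e+01,  1.46496024e+01,  6.13898110e+00, -2.31425178e-02,
       -8.15822760e+01, -1.63070700e+01]), 'dq': array([ 0.02919073, -0.18980438,  0.19306962,  0.03199862,  0.04147705,
       -0.01507454]), 'joint_torque': array([-2.57790736e-03, -3.87598801e+01,  2.38476098e+01,  5.37783176e+00,
       -3.72455412e-03, -3.55831055e-06]), 'eef_pos': array([0.12726733, 0.53465122, 0.24149567]), 'tcp_rot': array([ 1.79904413e+02, -4.11743006e-03, -1.33989835e+01]), 'contact_force': array([-0.80753304, -0.39635845,  0.13212283]), 'wrist_torque': array([-0.0162093 ,  0.02508492, -0.02569945]), 'finger_force': 0.0, 'gripper_width': 0.08560759322098256}
```

View pics/scene0.png

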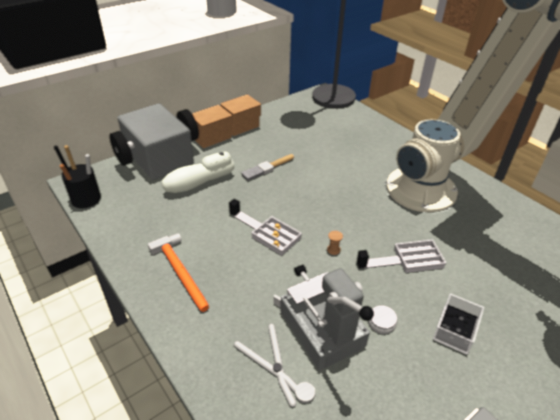

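View pics/top0.png

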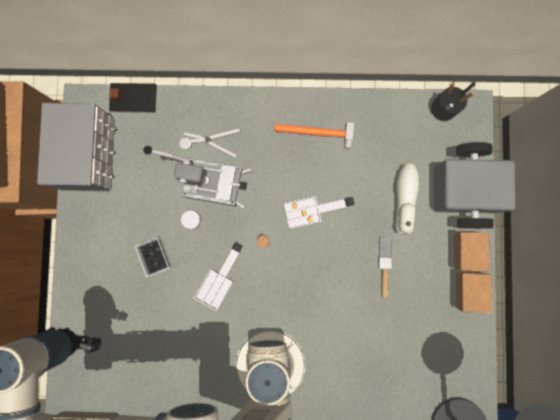

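The scene view shows the machine at about (325,310). In the top view it is at (212,183), with its front facing right and its knob at (243,185). There are two tray-like things in the top view: one at (303,212), handle at (350,202), holding three brass dies, and an empty one at (213,290). The one at (303,212) is farthest to the robot's right (image right = −y) and holds the dies, so that is the one meant. I'll measure both it and the machine and confirm with a crop.

```bash
python3 - <<'E'
from h import *
s=load('top');W=cloud(s);I=s['img'].astype(int)
c=s['img'][130:250,150:370,::-1]; cv2.imwrite('pics/crop.png',cv2.resize(c,None,fx=3.6,fy=3.6,interpolation=cv2.INTER_CUBIC))
x,y,z=W[...,0],W[...,1],W[...,2]
v,u=np.mgrid[:420,:560]
def reg(a,b,c_,d): return (u>=a)&(u<=b)&(v>=c_)&(v<=d)
print('bench z',np.nanmedian(z[225:235,260:290]))
def rect(m,name):
    P=W[m][:,:2].astype(np.float32); P=P[~np.isnan(P).any(1)]
    print(name,len(P),cv2.minAreaRect(P*1000),'z',np.nanpercentile(z[m],[5,50,95]).round(3))
hb=reg(335,360,190,212)
rect(hb&(z>.03),'handle block')
rect(reg(278,325,190,232)&(z>.012),'tray box')
hsv=cv2.cvtColor(s['img'],cv2.COLOR_RGB2HSV)
die=reg(278,325,190,232)&(hsv[...,1]>120)
n,l,st,ce=cv2.connectedComponentsWithStats(die.astype(np.uint8))
for i in range(1,n):
    if st[i,4]>5: print('die',ce[i],st[i,4],ray(s,ce[i],.02).round(3))
mc=reg(165,262,150,212)
rect(mc&(z>.05)&(z<.067),'base60'); rect(mc&(z>.085)&(z<.11),'guard'); rect(mc&(z>.195)&(z<.225),'head');
rect(mc&(z>.02)&(z<.04)&(u>235),'guides')
rect(reg(236,250,178,194)&(z>.09)&(z<.115),'knob')
E
```

```text
bench z 0.0005638221666911759
handle block 62 ((546.6312866210938, -255.41310119628906), (25.84873390197754, 24.210969924926758), 16.705812454223633) z [0.039 0.046 0.052]
tray box 254 ((527.5545043945312, -102.244873046875), (123.01216125488281, 147.98126220703125), 13.614666938781738) z [0.013 0.02  0.027]
die [294.  205.5] 8 [ 0.531 -0.071  0.02 ]
die [303.33333333 212.11111111] 9 [ 0.509 -0.103  0.02 ]
die [309.63636364 218.54545455] 11 [ 0.488 -0.124  0.02 ]
base60 1041 ((603.4161376953125, 205.6233367919922), (180.63941955566406, 131.06454467773438), 81.02603912353516) z [0.054 0.06  0.065]
guard 655 ((600.9636840820312, 186.7897186279297), (204.76853942871094, 110.09091186523438), 80.6194839477539) z [0.092 0.098 0.106]
head 538 ((613.1097412109375, 252.08279418945312), (86.04846954345703, 73.1928482055664), 76.60387420654297) z [0.204 0.214 0.22 ]
guides 48 ((587.0424194335938, 104.2732925415039), (28.4204044342041, 133.50308227539062), 81.00382232666016) z [0.023 0.029 0.035]
knob 66 ((585.6071166992188, 101.60449981689453), (22.86373519897461, 33.41213607788086), 5.277268409729004) z [0.096 0.104 0.111]
```

View pics/crop.png

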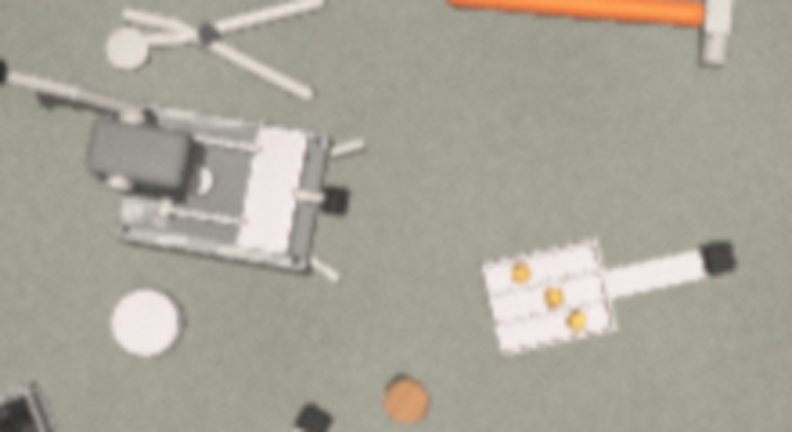

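The crop confirms it: the die-carrying tray box is centred at crop (550,297), with the handle block at (718,258). The machine's knob is at (335,200), and the nearby spool is at (407,402), clear of the path.

The measurements fit the given sizes:
- **Machine:** 180.6 x 131 mm base at (0.603, 0.206), x axis at 81°.
- **Handle:** (0.547, -0.255), top at z 0.047. It is about 160 mm from the tray centre, and the tray's yaw is about 103°.

Now moving above the handle.

Emit:
carry_out(moves=[[0,3,3.4,0,0.11],[0,6,6.8,0,0.22],[0,9,10.2,0,0.33],[0,12,13.6,0,0.44],[0,15,17,0,0.55],[0,18,20.4,0,0.66],[0,21,23.8,0,0.77],[0,24,27.2,0,0.88],[0,27,30.6,0,0.99],[0,30,34,0,1.11]])

```text
time_s: 1.35
eef_pos: [0.3407, 0.1333, 0.2421]
tcp_rot: [180.0, 0.0, -77.2]
contact_force: [0.9, 0.5, 0.5]
gripper_width: 0.0855
finger_force: 0.0
```

```bash
cat >> h.py <<'E'
from scipy.spatial.transform import Rotation as Ro
def togo(x,y,z,yaw):
    o=arm.get_obs(); R=Ro.from_euler('xyz',o['tcp_rot'],degrees=True).as_matrix()
    R=Ro.from_euler('xyz',[180,0,o['tcp_rot'][2]],degrees=True).as_matrix()
    d=R.T@(np.array([x,y,z])-o['eef_pos'])*100
    print('cm',d.round(2),'turn',round(-np.deg2rad((yaw-o['tcp_rot'][2]+180)%360-180),3),'| t',round(o['time_s'],2),'pos',o['eef_pos'].round(4),o['tcp_rot'].round(1),'F',o['contact_force'].round(1),'w',round(o['gripper_width'],4),'ff',round(o['finger_force'],1))
E
python3 -c "
from h import *
togo(.5466,-.2554,.11,-77)"
```

```text
cm [ 42.47 -11.47  13.21] turn -0.003 | t 1.35 pos [0.3407 0.1333 0.2421] [180.    0.  -77.2] F [0.9 0.5 0.5] w 0.0855 ff 0.0
```

Emit:
carry_out(moves=[[0,5,-1.3,0,0],[0,10,-2.7,0,0],[0,15,-4,1,0],[0,20,-5.4,3,0],[0,25,-6.7,5,0],[0,30,-8,7,0],[0,35,-9.4,9,0],[0,39,-10.5,11,0],[0,42.5,-11.5,13,0],[0,42.5,-11.5,13,0]])

```text
time_s: 2.6
eef_pos: [0.5471, -0.2549, 0.1089]
tcp_rot: [179.7, 0.1, -77.2]
contact_force: [0.1, 0.1, -1.3]
gripper_width: 0.0854
finger_force: 0.0
```

```bash
python3 - <<'E'
from h import *
togo(.5466,-.2554,.022,-77)
a=snap('scene')['img'][170:290,190:370,::-1]; b=snap('top')['img'][170:250,260:380,::-1]
cv2.imwrite('pics/c2.png',np.hstack([cv2.resize(a,(500,333),interpolation=2),cv2.resize(b,(300,333),interpolation=2)]))
# tray yaw, from first top view: brighter tray+tongue via scene cloud
s=load('scene');W=cloud(s);x,y,z=W[...,0],W[...,1],W[...,2]
t=(z>.035)&(z<.055)&(abs(x-.5466)<.03)&(abs(y+.2554)<.03); print('block scene',t.sum(),np.nanmean(W[t],0))
E
```

```text
cm [0.04 0.06 8.69] turn -0.003 | t 2.6 pos [ 0.5471 -0.2549  0.1089] [ 1.797e+02  1.000e-01 -7.720e+01] F [ 0.1  0.1 -1.3] w 0.0854 ff 0.0
block scene 81 [ 0.54942744 -0.2485048   0.04470927]
```

View pics/c2.png

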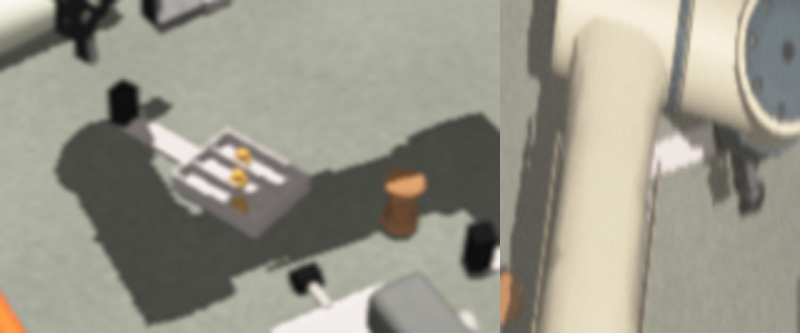

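The crop shows the gripper's fingers at about (75,30), above the handle block at (122,100), with the dies still in their lanes. I'll check the alignment by projecting.

```bash
python3 - <<'E'
from h import *
s=load('scene')
P=np.array([[.547,-.255,.109-.011],[.547,-.255,.047],[.5494,-.2485,.045],[.547,-.255,.117]])
print(cv2.projectPoints(P,s['rvec'],s['tvec'],s['camera_matrix'],None)[0].reshape(-1,2).round(1))
hsv=cv2.cvtColor(s['img'],cv2.COLOR_RGB2HSV)
m=(hsv[...,2]<45); m[:195]=0;m[220:]=0;m[:,:225]=0;m[:,246:]=0
v,u=np.nonzero(m);print(u.min(),u.max(),v.min(),v.max())
for r in range(195,218):
  q=u[v==r]; print(r,q.min() if len(q) else '',q.max() if len(q) else '',end='; ')
W=cloud(s); g=(W[...,2]>.09)&(W[...,2]<.14)&(abs(W[...,0]-.547)<.09)&(abs(W[...,1]+.255)<.09)
P=W[g]; print(len(P),P.min(0),P.max(0)); t=(W[...,2]>.044)&(W[...,2]<.052)&(abs(W[...,0]-.5466)<.03)&(abs(W[...,1]+.2554)<.03);print(t.sum(),W[t].min(0),W[t].max(0),W[t].mean(0))
E
```

```text
[[233.  187.4]
 [233.9 201. ]
 [234.4 203. ]
 [232.7 182.2]]
230 239 200 214
195  ; 196  ; 197  ; 198  ; 199  ; 200 233 235; 201 232 237; 202 230 238; 203 230 238; 204 230 238; 205 230 238; 206 230 238; 207 230 238; 208 230 238; 209 230 239; 210 230 238; 211 230 238; 212 230 237; 213 230 236; 214 231 235; 215  ; 216  ; 217  ; 110 [ 0.49051307 -0.27436265  0.1093966 ] [ 0.60592313 -0.22860132  0.13998249]
52 [ 0.53490983 -0.26615562  0.04426301] [ 0.56165465 -0.23601525  0.05129864] [ 0.54857907 -0.25025121  0.04741385]
```

The gripper is centred over the block and the projection agrees, so I descend and grip.

Emit:
carry_out(moves=[[0,-0.1,0,2,0],[0,-0.1,0,4,0],[0,-0.1,0,6,0],[0,-0.1,0,7.5,0],[0,-0.1,0,8.5,0],[0.5,-0.1,0,8.5,0],[1,-0.1,0,8.5,0],[1,-0.1,0,8.5,0],[1,-0.1,0,8.5,0],[1,-0.1,0,8.5,0]], squeeze=50)

```text
time_s: 3.95
eef_pos: [0.5481, -0.2527, 0.0278]
tcp_rot: [-180.0, -0.0, -77.0]
contact_force: [-0.7, -1.2, 2.9]
gripper_width: 0.025
finger_force: 50.6
```

```bash
python3 - <<'E'
from h import *
s=snap('scene'); 
cv2.imwrite('pics/c3.png',cv2.resize(s['img'][170:370,190:400,::-1],(630,600),interpolation=2))
togo(.5475,-.1485,.023,-99)
E
```

```text
cm [-10.16  -2.28   0.47] turn 0.384 | t 4.0 pos [ 0.5481 -0.2527  0.0277] [-180.   -0.  -77.] F [-0.7 -0.8  3. ] w 0.0254 ff 50.6
```

View pics/c3.png

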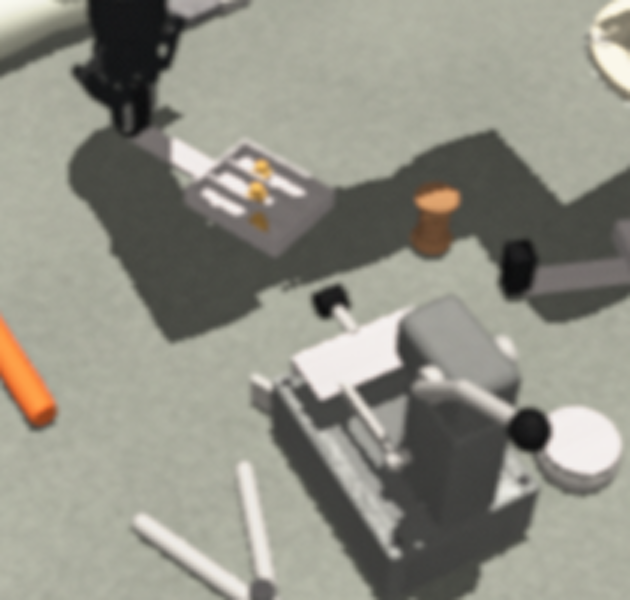

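The handle is gripped: 25 mm opening against its 26 mm width, at (130,120) in the picture. The dies are in place. Next I slide and turn the tray into line in front of the guides.

Emit:
carry_out(moves=[[1,-0.5,-0.1,0,0.02],[1,-1.5,-0.3,0,0.06],[1,-2.7,-0.6,0,0.11],[1,-4,-0.9,0,0.16],[1,-5.4,-1.2,0,0.21],[1,-6.8,-1.5,0,0.26],[1,-8,-1.8,0,0.31],[1,-9,-2,0,0.35],[1,-9.7,-2.1,0,0.375],[1,-10,-2.2,0,0.385]])

```text
time_s: 5.25
eef_pos: [0.5468, -0.15, 0.0277]
tcp_rot: [-180.0, -0.0, -99.1]
contact_force: [-1.4, -3.1, 4.3]
gripper_width: 0.0251
finger_force: 51.0
```

```bash
python3 - <<'E'
from h import *
s=snap('scene'); W=cloud(s)
cv2.imwrite('pics/c4.png',cv2.resize(s['img'][190:350,220:400,::-1],(675,600),interpolation=2))
c=np.array([.6034,.2056]);a=np.deg2rad(81.03);e=np.array([np.cos(a),np.sin(a)]);n=np.array([-e[1],e[0]])
q=W[...,:2]-c; mx,my,z=q@e,q@n,W[...,2]
# tray walls in machine frame
t=(z>.014)&(z<.028)&(mx>-.27)&(mx<-.125)&(abs(my)<.07)
P=np.stack([mx[t],my[t]],-1).astype(np.float32)*1000
print('tray(mach)',len(P),cv2.minAreaRect(P))
b=(z>.057)&(z<.063)&(abs(mx)<.12)&(abs(my)<.09);P=np.stack([mx[b],my[b]],-1).astype(np.float32)*1000
print('base',cv2.minAreaRect(P))
h=c-.177*e; togo(h[0],h[1],.0277,-98.97); o=arm.get_obs(); print('TCP mach',(o['eef_pos'][:2]-c)@e,(o['eef_pos'][:2]-c)@n)
E
```

```text
tray(mach) 488 ((-197.48629760742188, 2.13616943359375), (114.97840118408203, 90.96685791015625), 0.3352472484111786)
base ((4.6607666015625, -0.43076324462890625), (180.35528564453125, 131.25486755371094), 0.3929770886898041)
cm [-1.828e+01 -1.000e-02 -1.000e-02] turn -0.002 | t 5.3 pos [ 0.5469 -0.1497  0.0276] [-180.    -0.   -99.1] F [-2.2 -1.8  3.9] w 0.0254 ff 50.9
TCP mach -0.35978711717867795 0.00041503033555285177
```

View pics/c4.png

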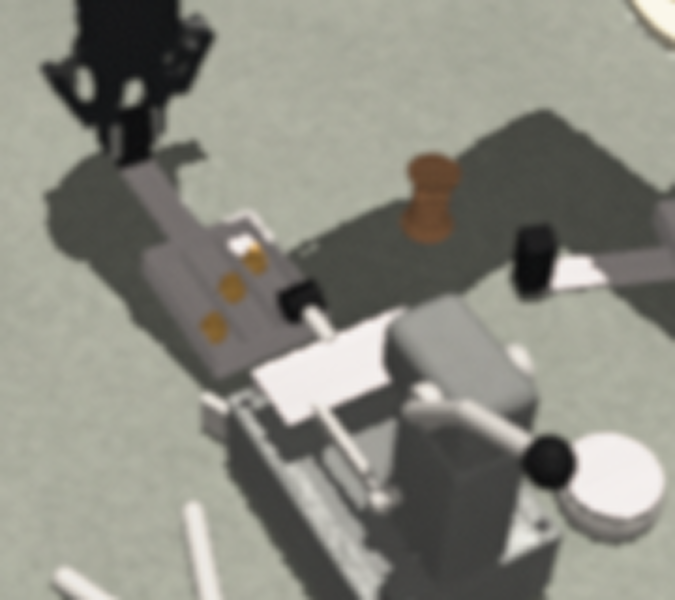

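The tray is lined up with the slot, parallel to within 0.1° and about 2 mm to +y. The dies are at (215,327), (233,287) and (256,262). I slide it in.

Emit:
carry_out(moves=[[1,-0.5,-0.1,0,0],[1,-1.5,-0.15,0,0],[1,-2.8,-0.15,0,0],[1,-4.2,-0.15,0,0],[1,-5.7,-0.15,0,0],[1,-7.2,-0.15,0,0],[1,-8.7,-0.15,0,0],[1,-10,-0.15,0,0],[1,-10.8,-0.15,0,0],[1,-11,-0.15,0,0]])

```text
time_s: 6.55
eef_pos: [0.5658, -0.0405, 0.0274]
tcp_rot: [-180.0, 0.0, -99.0]
contact_force: [-0.5, -3.9, 5.2]
gripper_width: 0.0254
finger_force: 51.0
```

Emit:
carry_out(moves=[[1,-0.5,0,0,0],[1,-1.2,0,0,0],[1,-2,0,0,0],[1,-2.8,0,0,0],[1,-3.6,0,0,0],[1,-4.4,0,0,0],[1,-5.2,0,0,0],[1,-5.8,0,0,0],[1,-6.2,0,0,0],[1,-6.4,0,0,0]])

```text
time_s: 7.8
eef_pos: [0.5756, 0.0224, 0.0274]
tcp_rot: [180.0, -0.0, -99.0]
contact_force: [-1.3, -3.8, 7.0]
gripper_width: 0.0252
finger_force: 51.0
```

Emit:
carry_out(moves=[[1,-0.15,0,0,0],[1,-0.3,0,0,0],[1,-0.45,0,0,0],[1,-0.6,0,0,0],[1,-0.7,0,0,0],[1,-0.8,0,0,0],[1,-0.8,0,0,0]])

```text
time_s: 8.68
eef_pos: [0.5768, 0.0302, 0.0273]
tcp_rot: [180.0, 0.0, -99.0]
contact_force: [-0.4, -3.5, 4.9]
gripper_width: 0.0251
finger_force: 51.0
```

Emit:
carry_out(moves=[[1,-0.1,0,0,0],[1,-0.2,0,0,0],[1,-0.2,0,0,0]])

```text
time_s: 9.05
eef_pos: [0.5771, 0.0321, 0.0273]
tcp_rot: [180.0, -0.0, -99.0]
contact_force: [0.5, -4.6, 5.2]
gripper_width: 0.0252
finger_force: 51.0
```

Emit:
carry_out(moves=[[1,-0.1,0,0,0],[1,-0.2,0,0,0],[1,-0.2,0,0,0]])

```text
time_s: 9.43
eef_pos: [0.5773, 0.0337, 0.0274]
tcp_rot: [180.0, -0.0, -99.0]
contact_force: [-0.2, -4.5, 5.2]
gripper_width: 0.0251
finger_force: 51.0
```

Emit:
carry_out(moves=[[1,-0.1,0,0,0],[1,-0.2,0,0,0],[1,-0.2,0,0,0]])

```text
time_s: 9.8
eef_pos: [0.5768, 0.034, 0.0274]
tcp_rot: [179.9, -0.2, -99.0]
contact_force: [-2.4, -10.6, 6.7]
gripper_width: 0.025
finger_force: 50.8
```

It met the stop at y≈0.034, and the push rose to 10 N. I let go and rise.

Emit:
carry_out(moves=[[1,0.1,0,0,0],[0,0.1,0,0,0],[0,0.1,0,0,0],[0,0.1,0,0,0],[0,0.1,0,-1,0],[0,0.1,0,-3,0],[0,0.1,0,-6,0],[0,0.1,0,-10,0],[0,0.1,0,-14,0],[0,0.1,0,-16,0]])

```text
time_s: 11.05
eef_pos: [0.5787, 0.0345, 0.1909]
tcp_rot: [-179.7, 0.1, -99.0]
contact_force: [-0.3, -0.4, -1.9]
gripper_width: 0.0853
finger_force: 0.0
```

```bash
python3 - <<'E'
from h import *
c=np.array([.6034,.2056]);a=np.deg2rad(81.03);e=np.array([np.cos(a),np.sin(a)]);n=np.array([-e[1],e[0]])
ims=[]
for nm in('scene','top'):
    s=snap(nm);W=cloud(s); q=W[...,:2]-c; mx,my,z=q@e,q@n,W[...,2]
    def r(m,k):
        P=np.stack([mx[m],my[m]],-1).astype(np.float32)*1000
        print(nm,k,len(P),cv2.minAreaRect(P) if len(P)>3 else '', np.median(z[m]) if len(P) else '')
    r((z>.04)&(z<.052)&(abs(mx+.177)<.025)&(abs(my)<.025),'block')
    r((z>.085)&(z<.115)&(mx>-.13)&(mx<-.092)&(abs(my)<.025),'knob')
    r((z>.09)&(z<.105)&(mx>-.09)&(mx<.0)&(abs(my)<.07),'plate')
    r((z>.057)&(z<.063)&(abs(mx)<.12)&(abs(my)<.09),'base')
s=load('scene');cv2.imwrite('pics/c5.png',cv2.resize(s['img'][190:350,220:400,::-1],(675,600),interpolation=2))
k=c-.109*e; togo(k[0],k[1],.088,-98.97)
E
```

```text
scene block 91 ((-172.29469299316406, -1.0759029388427734), (26.194198608398438, 23.59522247314453), 86.88546752929688) 0.04704470713401198
scene knob 115 ((-104.510498046875, -1.1732215881347656), (24.812910079956055, 24.959896087646484), 1.1646314859390259) 0.10316384137963798
scene plate 643 ((-56.89374923706055, -5.04315185546875), (71.11470794677734, 114.69170379638672), 29.717302322387695) 0.09790921158949377
scene base 1535 ((3.8381576538085938, -0.1583251953125), (181.56919860839844, 131.2682342529297), 0.3816354274749756) 0.0604420783477188
top block 16 ((-183.33209228515625, 4.237923622131348), (10.127264022827148, 17.47538185119629), 9.76259994506836) 0.045922817103679466
top knob 0  
top plate 39 ((-64.20692443847656, 48.817771911621094), (31.442344665527344, 17.779142379760742), 26.619312286376953) 0.0957099229532268
top base 95 ((2.5635986328125, 4.9050750732421875), (64.97682189941406, 218.46612548828125), 56.02712631225586) 0.0602455417243728
cm [-6.37  0.29 10.29] turn -0.001 | t 11.15 pos [0.5793 0.0346 0.1909] [-1.797e+02  1.000e-01 -9.900e+01] F [-0.1  0.2  0.5] w 0.0856 ff 0.0
```

View pics/c5.png

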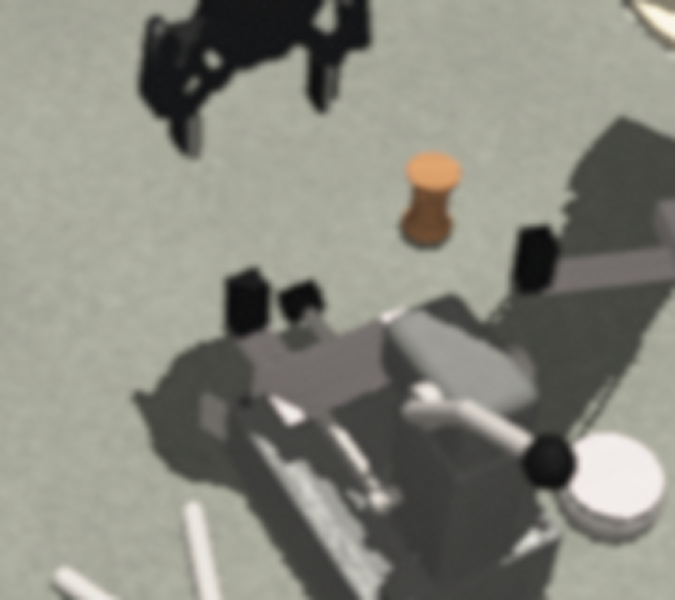

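The tray is home and released. The handle block at (247,300) is 176 mm ahead of the base centre in the same view, against 177 mm nominal. The knob is at (300,300) and free. Next: over the knob, down, and pinch.

Emit:
carry_out(moves=[[0,-1.5,0.1,0,0],[0,-3.5,0.2,0,0],[0,-5.5,0.25,0,0],[0,-6.6,0.25,0,0],[0,-6.6,0.25,2,0],[0,-6.6,0.25,4.5,0],[0,-6.6,0.25,7,0],[0,-6.6,0.25,9,0],[0,-6.6,0.25,10.1,0],[0,-6.6,0.25,10.1,0]])

```text
time_s: 12.4
eef_pos: [0.5854, 0.1, 0.0856]
tcp_rot: [179.9, -0.1, -99.0]
contact_force: [-0.1, -0.1, 0.8]
gripper_width: 0.0855
finger_force: 0.0
```

Emit:
carry_out(moves=[[0.4,0,0,0,0],[0.8,0,0,0,0],[1,0,0,0,0],[1,0,0,0,0],[1,0,0,0,0],[1,0,0,0,0]], squeeze=30)

```text
time_s: 13.15
eef_pos: [0.5872, 0.0998, 0.0871]
tcp_rot: [-179.8, 0.0, -99.0]
contact_force: [4.7, -1.4, -1.6]
gripper_width: 0.0236
finger_force: 37.3
```

```bash
python3 - <<'E'
from h import *
s=snap('scene');cv2.imwrite('pics/c6.png',cv2.resize(s['img'][190:350,220:400,::-1],(675,600),interpolation=2))
togo(.6034-.0669*.156,.2056-.0669*.9877,.195,-98.97)
E
```

```text
cm [ -4.01   0.06 -10.79] turn -0.001 | t 13.2 pos [0.5872 0.0998 0.0871] [-179.8    0.   -99. ] F [ 4.5 -0.7 -0.9] w 0.0236 ff 37.3
```

View pics/c6.png

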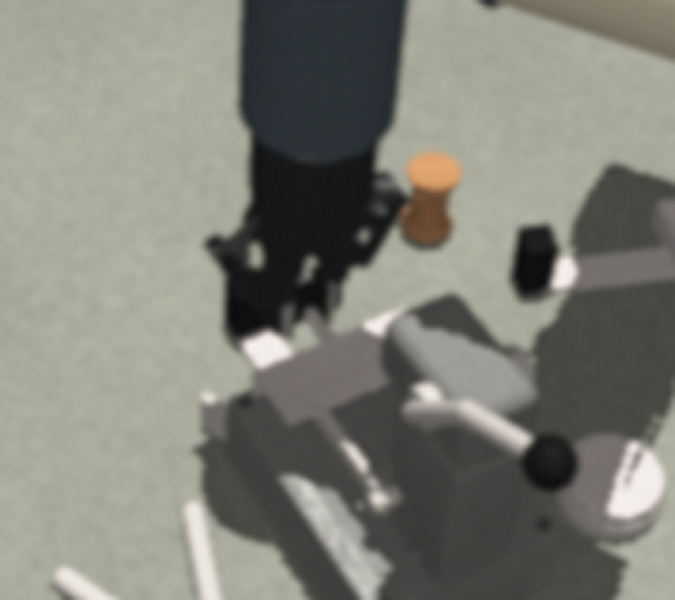

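The fingers are pinched on the knob: 23.6 mm opening against its 24 mm length. I swing it up along the arc, first to 20°.

Emit:
carry_out(moves=[[1,0,-0.05,-0.4,0],[1,-0.03,-0.1,-0.9,0],[1,-0.08,-0.1,-1.6,0],[1,-0.18,-0.1,-2.3,0],[1,-0.32,-0.1,-3.1,0],[1,-0.51,-0.1,-3.88,0],[1,-0.74,-0.1,-4.65,0],[1,-0.9,-0.1,-5.13,0]])

```text
time_s: 14.2
eef_pos: [0.5886, 0.1089, 0.1378]
tcp_rot: [-179.9, 0.0, -99.0]
contact_force: [6.1, -0.6, -5.2]
gripper_width: 0.0237
finger_force: 35.7
```

```bash
python3 -c "
from h import *
togo(.5872+.0439*.156,.0998+.0439*.9877,.0871+.1061,-98.97)"
```

```text
cm [-3.47  0.   -5.54] turn -0.001 | t 14.2 pos [0.5886 0.1089 0.1378] [-179.9    0.   -99. ] F [ 6.1 -0.6 -5.2] w 0.0237 ff 35.7
```

Emit:
carry_out(moves=[[1,-0.2,0,-0.5,0],[1,-0.51,0,-1.21,0],[1,-0.8,0,-1.8,0],[1,-1.11,0,-2.37,0],[1,-1.45,0,-2.93,0],[1,-1.81,0,-3.47,0],[1,-2.2,0,-4,0],[1,-2.61,0,-4.51,0],[1,-3.1,0,-5.08,0],[1,-3.5,0,-5.5,0]])

```text
time_s: 15.45
eef_pos: [0.5938, 0.1431, 0.1923]
tcp_rot: [-180.0, -0.0, -99.1]
contact_force: [6.7, 0.2, -5.8]
gripper_width: 0.0233
finger_force: 34.6
```

Emit:
carry_out(moves=[[1,0,0,0,0],[1,0,0,0,0],[1,0,0,0,0],[1,0,0,0,0]])

```text
time_s: 15.95
eef_pos: [0.5939, 0.1431, 0.1923]
tcp_rot: [-180.0, 0.0, -99.1]
contact_force: [5.1, -0.3, -3.7]
gripper_width: 0.0235
finger_force: 34.7
```

```bash
python3 - <<'E'
from h import *
togo(.594,.143,.193,-98.97)
s=snap('scene');cv2.imwrite('pics/c7.png',cv2.resize(s['img'][190:350,220:400,::-1],(675,600),interpolation=2))
W=cloud(s);c=np.array([.6034,.2056])+.003*np.array([.156,.988]);e=np.array([.156,.9877]);n=np.array([-.9877,.156])
q=W[...,:2]-c;mx,my,z=q@e,q@n,W[...,2]
b=(z>.03)&(z<.052)&(abs(mx+.177)<.03)&(abs(my)<.03)
print('block',b.sum(),mx[b].mean() if b.any() else '',my[b].mean() if b.any() else '')
p=(mx>-.06)&(mx<.04)&(abs(my)<.055)&(abs(my)>.028)&(z>.1)&(z<.2)
A=np.stack([mx[p],z[p]],-1).astype(np.float32);l=cv2.fitLine(A,cv2.DIST_HUBER,0,.01,.01).ravel();print('plate',len(A),l,np.degrees(np.arctan2(l[1],l[0])))
o=arm.get_obs();x=(o['eef_pos'][:2]-c)@e;print('angle by TCP',np.degrees(np.arctan2(o['eef_pos'][2]+.006-.095,.04-x)))
E
```

```text
cm [ 0.01 -0.02 -0.07] turn -0.002 | t 15.95 pos [0.5939 0.1431 0.1923] [-180.     0.   -99.1] F [ 5.1 -0.3 -3.7] w 0.0235 ff 34.7
block 126 -0.17292481738241652 -0.002251690129831457
plate 518 [ 0.73687965 -0.67602396 -0.02297898  0.16002847] -42.53372
angle by TCP 44.20093784979481
```

View pics/c7.png

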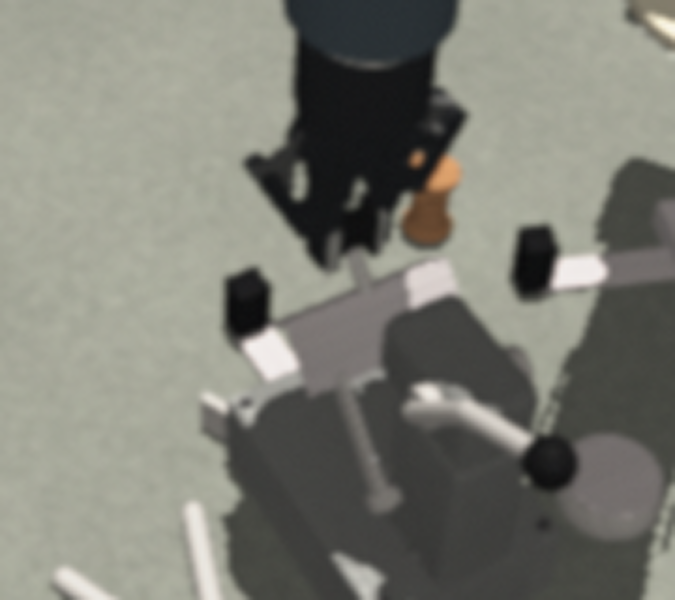

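The guard is open at 43–44° with the knob pinched. The handle block at (247,300) has not moved and everything is still, so I hand in.

```bash
python3 -c "
from plant import arm
print(arm.sign_off())"
```

```text
the job is handed in; nothing more can be done
None
```

I handed the job in with the tray home against the stop and let go, and the gripper holding the guard steady at about 44°; the dies looked in place when last seen, just before the tray went in, and no result came back.

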